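# Wedge the rocking cooker

### The arm

A 6-joint arm with a two-finger parallel gripper is mounted at the origin on the work surface. World frame = base frame: x ahead of the robot, y to its left, z up, the work surface at z = 0. Lengths are in mm, angles in degrees, forces in N, time in s.
With the tool pointing down it reaches from about 300 to 750 mm from the base axis. Payload 8.5 kg.
Tool frame: the origin (TCP) lies where the fingers leave the gripper's body, on its centre line; the fingertips stand 64 mm ahead of it and the grasp point (between the pads) lies 45 mm ahead of it; z points along the fingers, y is the line along which they close (so a half turn about z gives the same grasp; the last joint's range is limited). The gripper opens to 88 mm and grips with 3 to 60 N. Pads are 18 mm wide; open, the fingers measure 123 mm over their backs; the gripper's body (75 mm by 187 mm) begins 45 mm behind the grasp point.
Start: joints at [-88.596, 21.807, 74.336, -0, 83.858, -12.336], TCP at [130.625, -534.245, 302.748] pointing down, gripper open.
Joint ranges: [-178.18, 178.18], [-50.72, 133.34], [12.68, 142.11], [-81.47, 261.47], [9.98, 163.14], [-165.26, 165.26]. Speed limits (degrees/s): [136.94, 136.94, 180, 180, 180, 180].

### API

Orientations are given as a 3x3 rotation matrix whose columns are the frame's x, y, z axes.
In Python, from rig import bot gives the robot as it stands. The module is installed in compiled form; this text tells all that it offers. Calls block until the motion is done:
- bot.move_ptp(position, orientation): joint-space move of the TCP to a pose.
- bot.move_linear(position, frame=None, vel=150, guard=None): straight line of the TCP; frame=None keeps the orientation; vel is the mean speed in mm/s. With guard (N) it stops when the force on the tool has changed by that much, and returns True; else False.
- bot.set_joints(angles): joint-space move.
- bot.command_gripper(opening, squeeze=None): opening from 0.0 (shut) to 1.0 (fully open); squeeze is the grip in N (None keeps the last); returns when the fingers have stopped.
- bot.wait(seconds).
- bot.solve_ik(position, orientation): joint angles nearest the present ones, or None.
- bot.grab_frame(name): name is "scene" or "top" or "wrist"; returns the picture (384x512x3 uint8, red, green, blue); there is no depth.
- bot.camera_info(name): a dict with "mtx" (3x3 intrinsics, pixels), "D" ([k1, k2, p1, p2, k3] as OpenCV has them; the pictures are not rectified), "position" and "rotation" of the camera in the world. Camera axes: x right, y down, z forward; pixel columns grow to the right and rows downward; lengths in mm; the calibration is good to about 2 mm. A picture is of the moment at which its call begins: read the wrist's pose just before it. camera_info takes no time and is no camera call; for the wrist camera it gives the pose at the moment of the call.
A pose or a line that the arm cannot do raises bot.Unreachable and nothing moves.
- bot.close_job(): hands the job in; it is judged then, once.
Readings, each from a call of its own:
- bot.get_clock(): time.
- bot.get_joints(): joint angles.
- bot.get_qvel(): joint speeds.
- bot.get_tau(): joint torques, N m.
- bot.get_tool_pos(): TCP position.
- bot.get_tool_rot(): TCP orientation.
- bot.get_contact_force(): force on the tool from outside, world axes, zero at the start.
- bot.get_torque(): the same for the moment, N m.
- bot.get_finger_gap(): opening from 0.0 (shut) to 1.0 (fully open).
- bot.get_finger_force(): force on a finger pad.
Only numpy, scipy, OpenCV 4.12 (cv2) and the standard library are available. Lean on these libraries where they do the work, as an engineer would, in place of code of your own. Each camera call takes 0.05 s, during which the arm holds its last target. There are 200 camera calls.

### The job

The portable induction cooker rocks because the foot at its front right corner (as seen from the robot) is too short. Push the wooden wedge, thin edge first, under that foot with your fingertips until the cooker stands level on its other three feet; then press down once on the top of that corner to check that it no longer rocks, and let go. Do not pinch, lift or ram the wedge, and leave the other things on the counter alone.

Things in the scene. Friction and masses are not known exactly. Their poses are not given: they have to be found in the camera images.
- wedge: loose wooden wedge on the counter, 130 mm long (its x), 45 mm wide (y), 3 mm thick at the thin edge (+x end) rising evenly to 25 mm at the flat upright back (-x end), 60 g. Origin under its middle, on the counter; z up. Its thin edge starts 25 to 60 mm short of the short foot, pointing roughly at it
- wedge_tip (a point): middle of the wedge's thin edge, at counter height
- wedge_back (a point): middle of the wedge's flat back face, 12.5 mm above its underside
- cooker: steel induction cooker, black glass top, 260 mm deep (x), 320 wide (y), underside 30 and top 75 mm above the counter when level; it cannot slide. Origin on the counter under the short foot; the body spans -22 to 238 mm in x, -22 to 298 in y. It rocks on rubber feet at (216, 0) and (0, 276); fourth foot at (216, 276); low studs at (145, 0) and (0, 185), free space between
- short_foot (a point): lowest point of the short foot, a bare round-ended metal stub 18 mm across: 6 mm above the counter while the cooker leans, 16 mm when it stands level
- cooker_corner (a point): point on the cooker's top straight above the short foot, where to press; 22 mm in from both edges
- cooker_top (a joint): rocking about the line through two rubber feet (rad): -0.0588 leaning to the short foot (start), 0 level, fourth foot down: a hard stop. It leans by its weight, 4 to 7 N at the short foot. The wedge starts to lift it with its thin edge 18 mm past the foot's middle; 77 mm past, it is level. Pushing takes 4 to 12 N, rising steeply once level; the wedge stays where left
- mug: white mug, 80 mm across, 90 mm tall, standing in front of the cooker; origin under its middle
- spice_jar: small glass spice jar with a black cap, 44 mm across, 90 mm tall, standing beside the cooker; origin under its middle
- soap_bottle: amber dish-soap bottle, 68 mm across, 190 mm tall; origin under its middle
- food_can: plain metal food can, 74 mm across, 110 mm tall; origin under its middle
- bowl: white bowl, 120 mm across, 60 mm tall; origin under its middle
- spatula: black spatula lying flat on the counter; origin under its middle
- spoon: steel spoon lying flat on the counter; origin under its middle
Mind the look-alikes: they are no part of the job. What is shaped like the wedge but orange is not meant.

How it is judged (in metres and radians):
On the way, in this order (a step that is already met when the one before it is completed fails the run):
1. the wedge is pushed under the short foot until the cooker stands level, resting on the wedge (value of joint cooker_top above -0.012 rad and contact force between wedge and cooker above 1 N and y of short_foot in the frame of wedge between -0.02 and 0.02 m and contact force between the fingers and cooker below 0.5 N), for 0.2 s.
2. the corner above the short foot is pressed down from above with the fingertips (over 3 N) and the cooker does not rock (stays within 0.014 rad of level) (contact force between the fingers and cooker above 3 N and horizontal distance between the grasp point and cooker_corner below 0.06 m and height (world z) of the grasp point above 0.075 m and value of joint cooker_top above -0.014 rad), for 0.2 s.
At the end, for the whole second after the job is handed in: The cooker is level within 0.012 rad (fourth foot within about 2 mm of its stop), its short foot bears on the wedge with more than 1 N and within 20 mm of the wedge's centre line, the wedge lies at rest on the counter, and all is still (value of joint cooker_top above -0.012 rad and contact force between wedge and cooker above 1 N and y of short_foot in the frame of wedge between -0.02 and 0.02 m and height (world z) of wedge below 0.005 m and linear speed of wedge below 0.01 m/s and velocity of joint cooker_top between -0.01 and 0.01 rad/s); the robot touches nothing.
It fails at once if the wedge is lifted off the counter (over 15 mm) (height (world z) of wedge above 0.015 m).
It fails at once if the wedge is pinched or rammed (over 35 N between the fingers and the wedge) (contact force between the fingers and wedge above 35 N).
It fails at once if the cooker is struck (over 40 N from the arm or the fingers) (contact force between any of the fingers, the arm and cooker above 40 N).
It fails at once if another thing on the counter is moved by more than 30 mm or knocked over (distance of any of mug, spice_jar, soap_bottle, food_can, bowl, spatula, spoon from where it was at the start of the episode above 0.03 m or angle between any of mug, spice_jar, soap_bottle, food_can, bowl, spatula, spoon's own z axis and vertical above 0.6 rad).
It also fails if it takes over 45 s, if anything falls off the work surface, if the arm or the gripper's body presses on something with over 40 N, if the wrist force passes 120 N, or if a joint passes its speed limit or range.

## Working session

There is one attempt and no reset: what is moved stays moved. The work goes in short steps, each a Python script; the robot and the scene stay as the last script left them, time stands still between calls to the robot, and variables do not carry over. Pictures are saved under pics/ and viewed, at most 10 in all, crops included, and the job is handed in when it is done.

```bash
mkdir -p pics; python3 - <<'E'
from rig import bot
import cv2
for n in("top","scene"):
    f=bot.grab_frame(n); cv2.imwrite(f"pics/{n}0.png",cv2.resize(f[:,:,::-1],(800,600),interpolation=cv2.INTER_CUBIC))
    i=bot.camera_info(n); print(n,i)
    cv2.imwrite(f"pics/{n}_raw.png",f[:,:,::-1])
print(bot.get_clock(),bot.get_tool_rot())
E
```

```text
top {'mtx': array([[398.82572751,   0.        , 254.98914309],
       [  0.        , 398.82572751, 194.56918657],
       [  0.        ,   0.        ,   1.        ]]), 'D': array([-0.12714945,  0.        ,  0.        ,  0.        ,  0.        ]), 'position': array([ 427.62580264,  -33.25227037, 1636.70826046]), 'rotation': array([[ 0.00591505, -0.99677648,  0.0800104 ],
       [-0.99981435, -0.00442781,  0.01875272],
       [-0.018338  , -0.08010647, -0.99661762]])}
scene {'mtx': array([[367.32749592,   0.        , 251.35980429],
       [  0.        , 367.32749592, 197.37267794],
       [  0.        ,   0.        ,   1.        ]]), 'D': array([0.03679787, 0.        , 0.        , 0.        , 0.        ]), 'position': array([1417.36963255,  -34.22039783,  936.66810761]), 'rotation': array([[ 0.02264179,  0.69708357, -0.71663229],
       [ 0.99966382, -0.02484399,  0.0074178 ],
       [-0.01263318, -0.71655932, -0.69741174]])}
0.1 [[ 9.71380380e-01  2.37529272e-01 -5.29812883e-05]
 [ 2.37529144e-01 -9.71379570e-01  1.27899491e-03]
 [ 2.52333789e-04 -1.25497516e-03 -9.99999181e-01]]
```

View pics/top0.png

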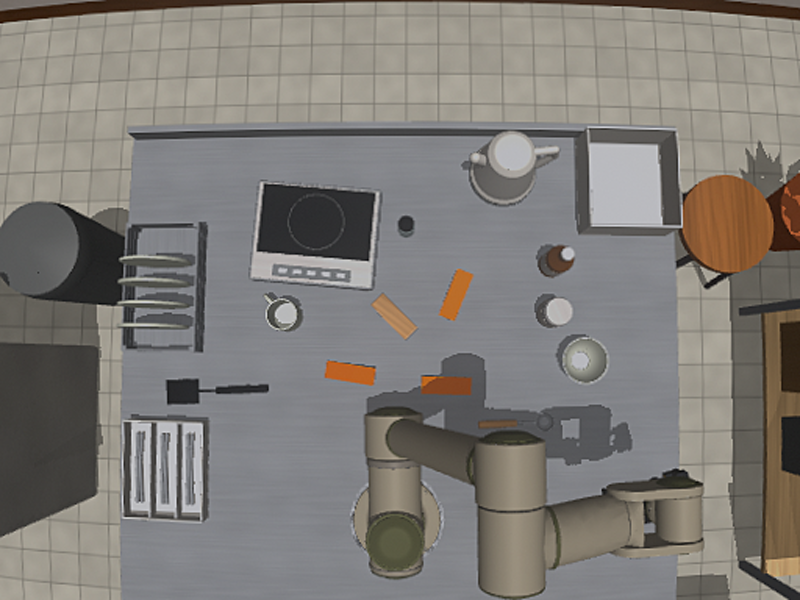

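View pics/scene0.png

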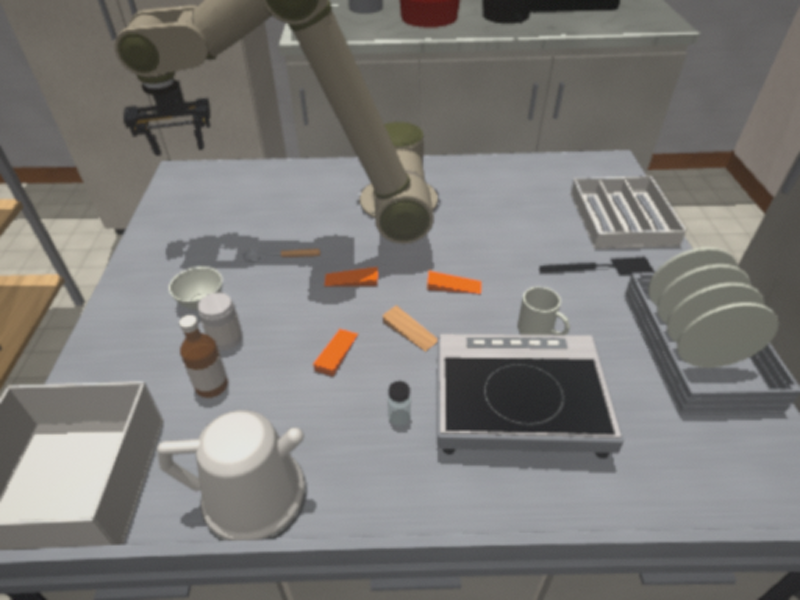

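The wooden wedge is at about (395,316) in the enlarged top picture. Its thin end seems to be the upper-left one, near (380,298), next to the cooker's near right corner at (374,290). The mug is at (284,313), the jar at (406,225), and the three orange wedges are decoys. Next I'll measure these roughly and take a wrist view.

```bash
cat >h.py <<'E'
import numpy as np, cv2
from rig import bot
def ray(i,uv):
    p=cv2.undistortPoints(np.array(uv,float).reshape(-1,1,2),i["mtx"],np.array(i["D"])).reshape(-1,2)
    return np.c_[p,np.ones(len(p))]@np.array(i["rotation"]).T
def plane(i,uv,z=0):
    d=ray(i,uv); c=np.array(i["position"]); return c+d*((z-c[2])/d[:,2])[:,None]
def proj(i,P):
    R=np.array(i["rotation"]);rv=cv2.Rodrigues(R.T)[0]
    return cv2.projectPoints(np.array(P,float).reshape(-1,1,3),rv,-R.T@np.array(i["position"]),i["mtx"],np.array(i["D"]))[0].reshape(-1,2)
def rot(yaw,tilt):  # tool x = push-plane axis, y horizontal; tilt leans fingertips forward along yaw
    c,s=np.cos(np.radians(yaw)),np.sin(np.radians(yaw)); ct,st=np.cos(np.radians(tilt)),np.sin(np.radians(tilt))
    z=np.array([c*st,s*st,-ct]); x=np.array([c*ct,s*ct,st]); return np.c_[x,np.cross(z,x),z]
E
python3 - <<'E'
from h import *
i=bot.camera_info("top"); k=.64
print(plane(i,np.array([[260,181],[381,191],[374,290],[250,280]])*k,70).round())
print(plane(i,np.array([[374,298],[387,293],[416,332],[405,340]])*k,10).round())
print(plane(i,np.array([[284,313],[406,225]])*k,90).round())
w=bot.camera_info("wrist"); T=bot.get_tool_pos();R=bot.get_tool_rot()
print("cam in tool",R.T@(w["position"]-T),(R.T@w["rotation"]).round(2),w["mtx"])
for yaw in(0,20,45):
  for tilt in (0,35):print(yaw,tilt,bot.solve_ik([400,-60,330],rot(yaw,tilt)))
E
```

```text
[[873. 359.  70.]
 [845.  43.  70.]
 [589.  58.  70.]
 [613. 377.  70.]]
[[574.  62.  10.]
 [587.  28.  10.]
 [485. -49.  10.]
 [464. -20.  10.]]
[[528. 283.  90.]
 [752. -22.  90.]]
cam in tool [ 70.13548132   0.69837579 -82.85765834] [[-0.   -0.96 -0.27]
 [ 1.   -0.   -0.  ]
 [ 0.   -0.27  0.96]] [[344.8361503    0.         256.05395412]
 [  0.         344.8361503  190.52318166]
 [  0.           0.           1.        ]]
0 0 [-2.54186615e+01  5.65711376e+00  9.19462104e+01 -2.54444375e-14
  8.23966758e+01  6.45813385e+01]
0 35 [-34.67392315  -4.38575254 108.09516596  25.50339889  49.27650307
  43.17391564]
20 0 [-2.54186615e+01  5.65711376e+00  9.19462104e+01 -2.54444375e-14
  8.23966758e+01  4.45813385e+01]
20 35 [-39.75981703  -2.52560525 106.42552976  34.32358522  61.49788185
  17.39181897]
45 0 [-2.54186615e+01  5.65711376e+00  9.19462104e+01 -2.54444375e-14
  8.23966758e+01  1.95813385e+01]
45 35 [-42.17584708   1.69054084 102.26164275  36.01142432  77.00098881
  -5.83901192]
```

Rough fixes: the cooker is yawed about −4°, the short foot is near (613,79), and the wedge tip is near (580,45) pointing at about 37°. That leaves roughly a 47 mm gap, which is plausible. I'll refine this with the wrist camera.

```bash
python3 - <<'E'
from h import *
import pickle
R=rot(37,0)
bot.move_ptp([520,0,300],R); bot.command_gripper(0.0,10)
bot.move_linear([527,5,230]); bot.wait(.3)
i=bot.camera_info("wrist"); f=bot.grab_frame("wrist"); pickle.dump((i,f),open("w1.pkl","wb"))
cv2.imwrite("pics/w1.png",cv2.resize(f[:,:,::-1],(800,600),interpolation=cv2.INTER_CUBIC))
print(bot.get_clock(),bot.get_contact_force(),bot.get_tool_pos())
print(proj(i,[[613,79,0],[580,45,0]])/.64)
E
```

```text
4.7167 [-0.40154284  0.42872483 -0.18840631] [527.0571488    4.95969233 230.49373776]
[[383.80846792  65.73583688]
 [397.4006753  154.76322506]]
```

View pics/w1.png

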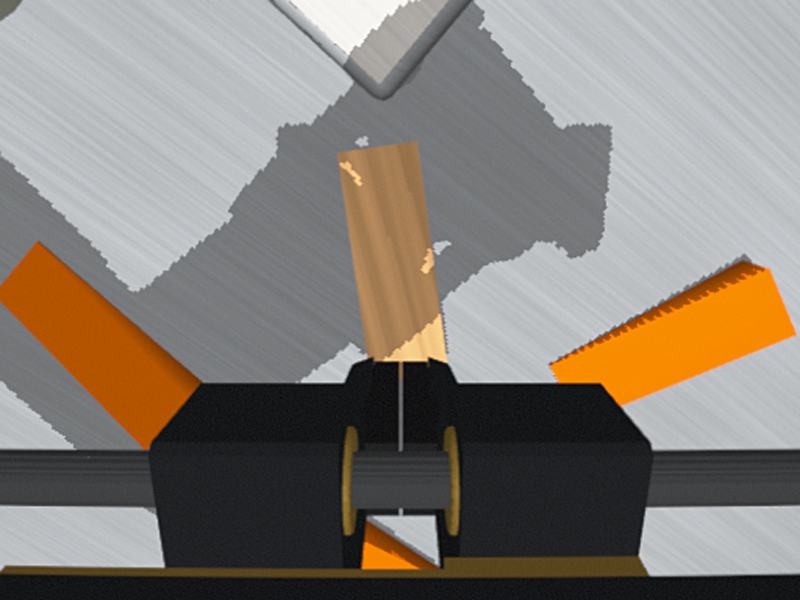

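The wrist view shows the wedge's thin edge from (338,153) to (417,142), with its left edge running down to (371,360). The cooker's corner is at about (381,98). I'll zoom in on that corner to separate the top edge from the bottom edge.

```bash
python3 - <<'E'
import pickle,cv2
i,f=pickle.load(open("w1.pkl","rb"))
c=f[0:120,165:325,::-1]; cv2.imwrite("pics/c1.png",cv2.resize(c,(800,600),interpolation=cv2.INTER_CUBIC))
E
```

```text
(no output)
```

View pics/c1.png

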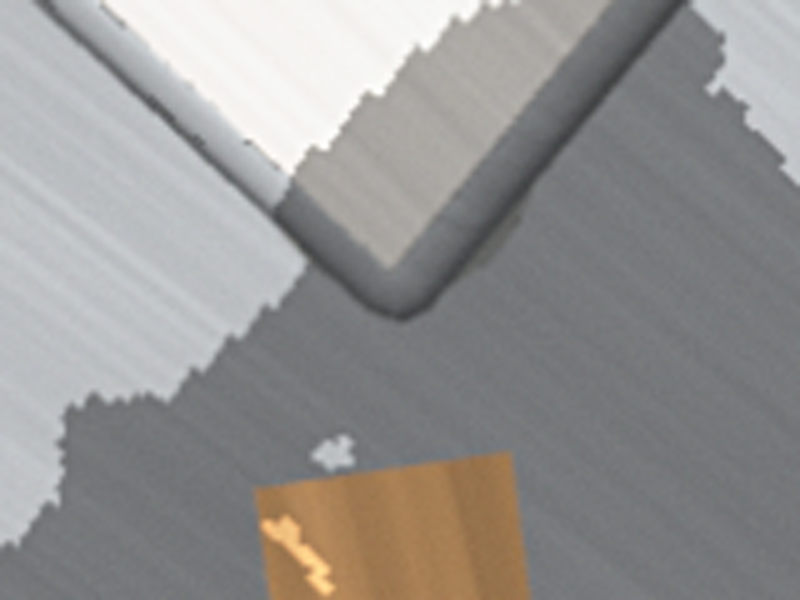

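```bash
python3 - <<'E'
from h import *
import pickle
from scipy.optimize import least_squares
i,f=pickle.load(open("w1.pkl","rb"))
cr=lambda a:np.array(a,float)/5+[165,0]
# wedge
def wm(p):
    c,s=np.cos(p[2]),np.sin(p[2]); R=np.array([[c,-s],[s,c]])
    L=np.array([[65,22.5,3],[65,-22.5,3]]); 
    return R,L
obs=np.vstack([cr([[256,488],[514,453]])]); le=np.array([371,355])*.64; re=np.array([430,262])*.64
def side(p,y,uv):
    R,_=wm(p); xs=np.linspace(-65,65,40); P=np.c_[np.c_[xs,0*xs+y]@R.T+p[:2],14-xs*22/130]
    q=proj(i,P); return np.interp(uv[1],q[::-1,1],q[::-1,0])-uv[0] if q[0,1]>q[-1,1] else np.interp(uv[1],q[:,1],q[:,0])-uv[0]
def res(p):
    R,L=wm(p); P=np.c_[L[:,:2]@R.T+p[:2],L[:,2]]
    return np.r_[(proj(i,P)-obs).ravel(),side(p,22.5,le)]
s=least_squares(res,[525,5,.64]); print("wedge",s.x[:2],np.degrees(s.x[2]),s.fun.round(2))
R,_=wm(s.x); print("tip",R@[65,0]+s.x[:2],"back",R@[-65,0]+s.x[:2])
print("tip width",plane(i,obs,3), np.linalg.norm(np.diff(plane(i,obs,3),axis=0)))
for z,l,r in((21,[[40,0],[275,212]],[[685,0],[480,240]]),(65,[[90,0],[290,183]],[[612,0],[390,268]])):
    a=plane(i,cr(l),z)[:,:2];b=plane(i,cr(r),z)[:,:2]
    da=a[0]-a[1]; db=b[0]-b[1]; t=np.linalg.solve(np.c_[da,-db],b[0]-a[0]); c=a[0]+t[0]*da
    print(z,"corner",c,"yaws",np.degrees(np.arctan2(-da[0],da[1])),np.degrees(np.arctan2(db[1],db[0])))
# top-cam check of orange etc: refined far corners
t=bot.camera_info("top"); T=cv2.imread("pics/top_raw.png")
cv2.imwrite("pics/t2.png",cv2.resize(T[105:240,150:330],(800,600),interpolation=cv2.INTER_CUBIC))
E
```

```text
wedge [531.59745576   9.4982572 ] 45.74254804170321 [ 0.37  0.57 -0.12 -0.61 -0.26]
tip [576.95989086  56.05198403] back [486.23502065 -37.05546962]
tip width [[561.04387493  72.29516478   3.        ]
 [592.73205184  39.95681822   3.        ]] 45.2759231100536
21 corner [596.826957   66.0622756] yaws -3.906070709703558 -5.131863601658762
65 corner [599.28025907  69.30472074] yaws -4.152420516253053 -4.584414726018765
```

View pics/t2.png

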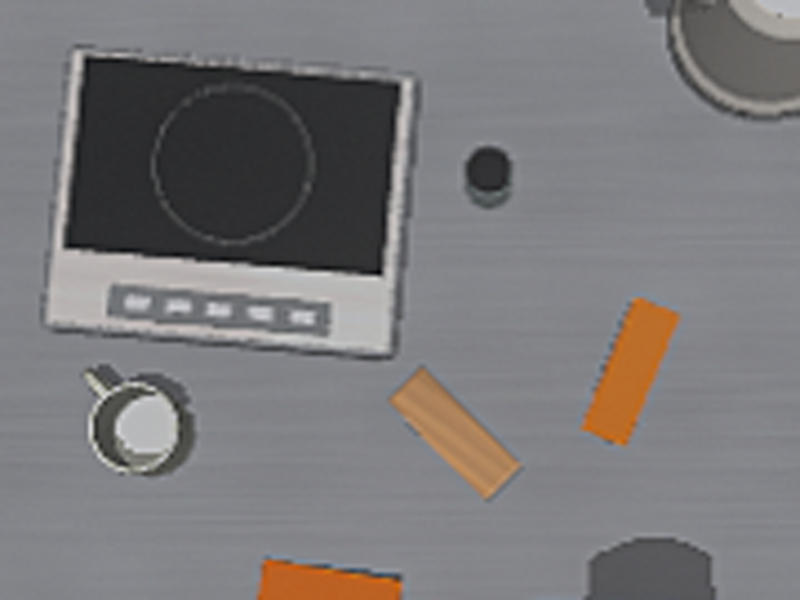

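```bash
python3 - <<'E'
from h import *
t=bot.camera_info("top")
cr=lambda a:(np.array(a,float)+.5)*180/800-.5+[150,105]
tip=plane(t,cr([[390,400],[421,367]]),3); bk=plane(t,cr([[488,499],[520,466]]),25)
print(tip,bk); a,b=tip.mean(0),bk.mean(0); print("tip",a,"back",b,np.degrees(np.arctan2(*(a-b)[[1,0]])),np.linalg.norm((a-b)[:2]))
# cooker: predict outlines for level-corner guess with lean
k=plane(t,cr([[76,47],[416,75],[394,356],[44,327]]),[0][0]) # counter
yaw=np.radians(-4.4);c,s=np.cos(yaw),np.sin(yaw);R=np.array([[c,-s],[s,c]])
foot=np.array([621.8,87.6])
A=np.array([216,0,0.]);B=np.array([0,276,0.]);ax=(B-A)/np.linalg.norm(B-A)
P=np.array([[238,298,z] if q==0 else [238,-22,z] if q==1 else [-22,-22,z] if q==2 else [-22,298,z] for z in(75.,30.) for q in range(4)])
for sg in(1,-1):
    Q=(P-A)@cv2.Rodrigues(ax*sg*.0588)[0].T+A
    if Q[2,2]<75: break
W=np.c_[Q[:,:2]@R.T+foot,Q[:,2]]
uv=proj(t,W); print("pred crop px",((uv-[150,105]+.5)*800/180-.5).round(0).tolist(),"heights",Q[:,2].round(1))
w=__import__("pickle").load(open("w1.pkl","rb"))[0]; print("pred wrist crop",((proj(w,W[[2,6]])-[165,0])*5).round())
E
```

```text
[[558.28207242  70.02404279   3.        ]
 [589.09013335  41.54870744   3.        ]] [[466.69617413 -21.32291962  25.        ]
 [496.83814539 -50.26870665  25.        ]]
tip [573.68610288  55.78637511   3.        ] back [481.76715976 -35.79581313  25.        ] 44.89485290190148 129.75511284136493
pred crop px [[65.0, 40.0], [416.0, 67.0], [392.0, 354.0], [37.0, 325.0], [75.0, 51.0], [417.0, 78.0], [393.0, 357.0], [48.0, 328.0]] heights [86.7 75.1 63.1 74.6 41.8 30.2 18.1 29.7]
pred wrist crop [[393. 321.]
 [403. 328.]]
```

The two cameras agree on the wedge: tip near (576,56), yaw 45°, length 130 mm. They also agree on the cooker corner, which puts the foot at about (621.5,87.5). I'll push along the line from wedge back to foot (42.3°) with shut fingers tilted 25° to keep the gripper body off the cooker. I'll stop short of the foot and check.

```bash
cat >>h.py <<'E'
foot=np.array([621.5,87.5]); YAW=42.3; R25=rot(YAW,25); U=np.array([np.cos(np.radians(YAW)),np.sin(np.radians(YAW))])
def tcp(d,zt=11):  # d: distance of pushing edge before the foot (mm); zt: fingertip centre height
    off=R25@[9,0,64.]; p=np.r_[foot-U*d,0]-off; p[2]=zt+64*np.cos(np.radians(25)); return p
E
python3 - <<'E'
from h import *
import pickle
for d,z in((225,100),(225,11),(54,11)): print(bot.solve_ik(tcp(d,z),R25))
bot.move_ptp(tcp(225,100),R25)
bot.move_linear(tcp(225,11),vel=80,guard=15)
print(bot.get_clock(),bot.get_contact_force(),bot.get_tool_pos(),tcp(225))
for d in (180,140):
    print(bot.move_linear(tcp(d),vel=30,guard=12),bot.get_contact_force())
bot.wait(.2); print(bot.get_clock())
i=bot.camera_info("wrist"); f=bot.grab_frame("wrist"); pickle.dump((i,f),open("w2.pkl","wb"))
cv2.imwrite("pics/w2.png",cv2.resize(f[:,:,::-1],(800,600),interpolation=cv2.INTER_CUBIC))
E
```

```text
[-37.98695986  19.88295848 111.30888921  33.26295439  49.41817409
 -12.41380806]
[-37.98695986  31.25190324 116.48452377  44.52614217  36.44408936
 -27.65740598]
[-16.57745189  36.25306491 100.3221184   37.92311109  36.06148062
   1.46709363]
6.8583 [ 0.7959548  -1.12450456  0.04413988] [429.14533138 -87.65876812  69.27705433] [429.04477995 -87.62077611  69.00369837]
False [-0.61075803 -0.57443213 -0.21558684]
False [-0.54605426  0.60458285 -0.05432987]
10.1917
```

View pics/w2.png

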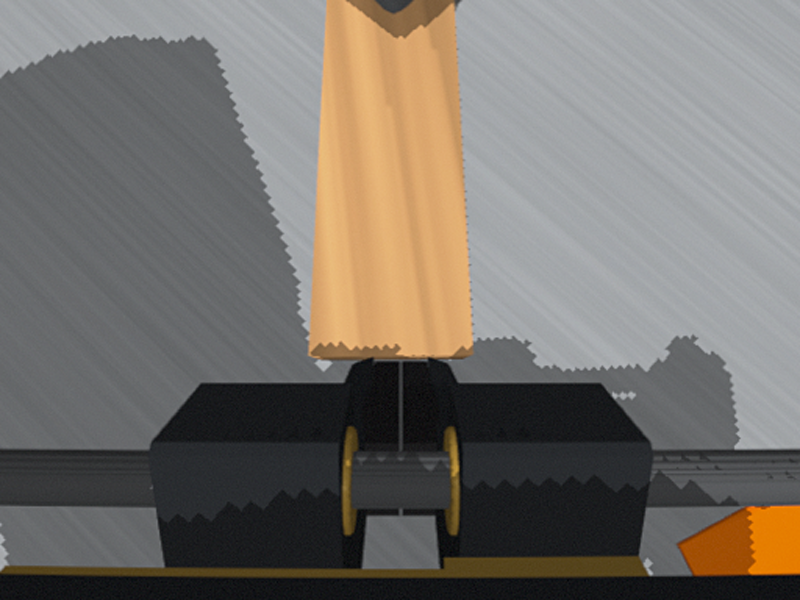

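The wedge lies square against the fingers, with back corners at (311,357) and (472,355), and points at the cooker's corner at about (395,12). I'll check the back's position, then push under the foot with a guard.

```bash
python3 - <<'E'
from h import *
import pickle
i,_=pickle.load(open("w2.pkl","rb"))
p=plane(i,np.array([[311,352],[472,351]])*.64,25)[:,:2]; b=p.mean(0); n=np.array([-U[1],U[0]])
print("width",np.linalg.norm(p[0]-p[1]),"back before foot",(foot-b)@U,"lateral",(b-foot)@n)
e=plane(i,np.array([[327,0],[455,0]])*.64,8)[:,:2].mean(0); print("lat at front",(e-foot)@n)
for d in list(range(130,50,-10)):
    g=bot.move_linear(tcp(d),vel=25,guard=18); F=bot.get_contact_force()
    print(d,g,"Fpush %.1f"%(-F[:2]@U),F.round(1),"err %.1f"%((tcp(d)-bot.get_tool_pos())[:2]@U),bot.get_clock())
    if g: break
E
```

```text
width 44.225731807116446 back before foot 136.98479011354127 lateral 1.0994029543967003
lat at front 1.8425380409540004
130 False Fpush 0.1 [-0.7  0.6 -0.1] err -0.1 10.7917
120 False Fpush -0.3 [ 0.3  0.  -0.2] err -0.1 11.3417
110 False Fpush 6.9 [-4.2 -5.6  2.8] err 0.4 11.8917
100 False Fpush 7.8 [-5.9 -5.2  2.1] err 0.5 12.4417
90 False Fpush 7.9 [-5.6 -5.5  3.1] err 0.5 12.9917
80 False Fpush 8.8 [-6.  -6.4  2.7] err 0.5 13.5417
70 False Fpush 7.6 [-6.1 -4.5  1.9] err 0.5 14.0917
60 False Fpush 7.2 [-5.5 -4.7  2.6] err 0.5 14.6417
```

```bash
python3 - <<'E'
from h import *
import pickle
for d in np.arange(58.5,44,-1.5):
    g=bot.move_linear(tcp(d),vel=15,guard=14); F=bot.get_contact_force(); f=-F[:2]@U
    print(d,g,"%.1f"%f,bot.get_clock())
    if g or f>13: break
bot.wait(.2)
p=bot.get_tool_pos(); bot.move_linear(np.r_[p[:2]-U*40,p[2]],vel=80); 
bot.move_linear(np.r_[p[:2]-U*70,p[2]+80],vel=150); bot.wait(.3)
for n in("wrist","scene"):
    i=bot.camera_info(n); f=bot.grab_frame(n); pickle.dump((i,f),open(n+"3.pkl","wb"))
    g=f if n=="wrist" else f[190:310,220:380]
    cv2.imwrite(f"pics/{n}3.png",cv2.resize(g[:,:,::-1],(800,600),interpolation=cv2.INTER_CUBIC))
print(bot.get_clock())
E
```

```text
58.5 False 7.1 14.8917
57.0 False 6.9 15.1417
55.5 False 7.5 15.3917
54.0 False 7.8 15.6417
52.5 False 11.5 15.8917
51.0 False 18.6 16.1417
18.125
```

View pics/wrist3.png

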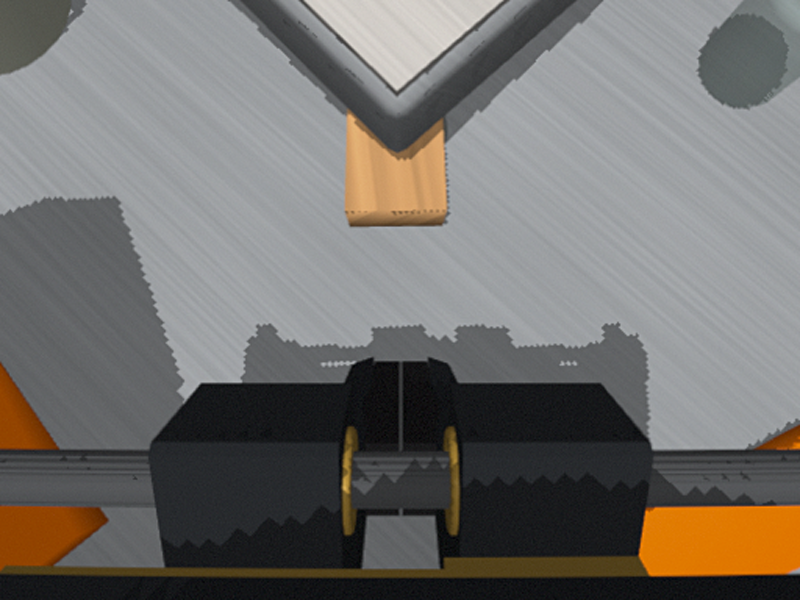

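The wedge is centred under the corner, its visible part spanning (346–447, 110–225), and the steep rise in push force shows the cooker is level. Now I'll press the corner.

```bash
python3 - <<'E'
from h import *
R=rot(YAW,0)
bot.move_linear(bot.get_tool_pos()+[0,0,60],vel=200)
bot.move_ptp([*foot,175],R); bot.wait(.2)
b=bot.get_contact_force()
g=bot.move_linear([*foot,125],vel=20,guard=8); 
for _ in range(4):
    bot.wait(.15); print(g,(bot.get_contact_force()-b).round(1),bot.get_tool_pos().round(1))
F=(bot.get_contact_force()-b)[2]
while F<6 and bot.get_tool_pos()[2]>130:
    bot.move_linear(bot.get_tool_pos()-[0,0,.5],vel=5,guard=10); bot.wait(.5); F=(bot.get_contact_force()-b)[2]; print(F)
bot.move_linear([*foot,180],vel=80)
bot.move_linear([*(foot-U*120),230],vel=150); bot.wait(.5)
f=bot.grab_frame("scene"); cv2.imwrite("pics/s4.png",cv2.resize(f[:,:,::-1],(800,600),interpolation=cv2.INTER_CUBIC))
print(bot.get_clock(),bot.get_contact_force())
E
```

```text
True [-1.1  0.1  5. ] [621.5  87.5 139.5]
True [-0.6 -0.3  4.9] [621.5  87.5 139.4]
True [-0.6 -0.6  5. ] [621.5  87.5 139.5]
True [-0.2 -0.8  6.3] [621.5  87.5 139.5]
23.9083 [ 0.14367999 -0.06931397  0.29425554]
```

View pics/s4.png

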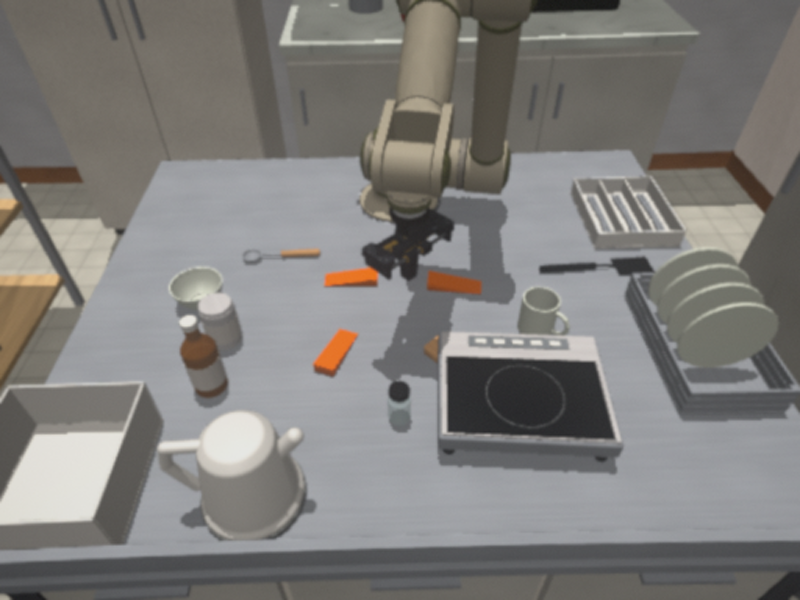

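The corner held at the level height (fingertips at 75.5 mm) under about 5 N. The wedge's back is still at (432,348), the other items haven't moved, and the robot is clear, so I'm handing the job in.

```bash
python3 -c "
from rig import bot
print(bot.close_job())"
```

```text
the job is handed in; nothing more can be done
None
```

I pushed the wedge under the short foot until the push force rose steeply (cooker level), pressed the corner with about 5 N without it rocking, let go, and handed the job in at about 24 s; no verdict came back.

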